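# Strip the clogged intake filter of the glaze sprayer's air pump

## Task

The intake filter of the glaze sprayer's air pump is clogged with clay dust. Press the bayonet cover of its canister down, twist it a quarter turn anticlockwise to free it from the lugs without forcing it, and lay it flat in the steel tray, grip bar up; then pull the filter element out by its white tab and stand it upright in the blue basin for washing. Set both parts down rather than drop them, let go of them, and leave the glaze jar, the bead dish and the brush where they are.

Things in the scene. Friction and masses are not known exactly. Their poses are not given: they have to be found in the camera images.
- pump: Air pump set, fixed: dark base plate 322 x 140 mm, top 10 mm above the bench; at its front end a grey filter canister 106 mm across, rim 110 mm above the bench; behind it an aluminium pump head and blue motor (84 to 245 mm from the canister's axis, up to 115 mm above the bench). Origin on the canister's axis at bench level; z up, x from canister to motor.
- canister_top (a point): On the canister's axis, level with its rim; axes as the pump's. Two aluminium lugs on the rim, at +y and -y, each 43 mm long (along x) and 5 mm thick, standing 5 mm above the rim, overhang the mouth to 39 mm from the axis. Under each, seen from above, a stop reaches 14 mm down at its clockwise end and a detent lip 4 mm down at its anticlockwise end.
- cover_grip (a point): Centre of the orange grip bar of the black bayonet cover (about 160 g). The bar is 14 mm thick (along this point's x), 44 mm long (along y) and 28 mm tall, on the cover's flat top, which is 72 mm across and lies 14 mm below this point. z is up along the cover's axis. To free it: press straight down 5 to 7 mm, turn it anticlockwise from above with the press held, lift straight up.
- cover: The cover itself, a cup upside down 28 mm deep; origin at the centre of its lower edge, 42 mm below the bar's centre. Level with that edge two ears, 28 mm wide (along x) and 6 mm thick, reach 45 mm from the axis at +y and -y, in line with the bar. At the start each ear is held in the pocket under a lug, pushed up by a spring under the filter element. Sideways play about 2 mm.
- seat (a joint): The hidden spring seat under the filter element, m: 0 with the cover locked, about 0.012 with it off; minus when pressed. The ears clear the detent lips at -0.0045, the cover bottoms at -0.008; the press takes about 9 N at 0 and 14 N at the bottom. The turn frees the ears from 55 degrees on, best 80 to 90; at about 130 they meet the stops.
- element_tab (a point): Centre of the filter element's white pull tab, hidden under the cover at first: 10 mm thick (along this point's x), 36 mm long (along y), 20 mm tall, on a black rubber end cap 72 mm across whose flat top lies 10 mm below this point. z is up. With the cover off the spring lifts the element some 12 mm: the end cap comes level with the top of the lugs and the element pulls straight up.
- element: The filter element (about 140 g, more or less with its dust): end cap, pleated brown cartridge 67 mm across, flat foot 66 mm across. Origin at the centre of the foot, 84 mm below the tab's centre. It stands on the spring seat in the canister, with about 3 mm of play, and may turn along with the cover.
- tray: Open steel tray, fixed to the bench, 200 mm (x) by 170 mm (y) outside, walls 4 mm thick and 18 mm high, inner floor 4 mm above the bench. Origin at the centre of its underside. Empty.
- basin: Open blue plastic basin, fixed to the bench, 200 mm (x) by 170 mm (y) outside, walls 5 mm thick and 50 mm high with a rim that juts out 6 mm, inner floor 5 mm above the bench. Origin at the centre of its underside. Empty.
- glaze_jar_mid (a point): Middle of a white glaze jar with a green cap, 68 mm across and 95 mm tall, standing on the bench. To be left alone.
- bead_dish: Blue ceramic dish of clay beads, 88 mm across and 34 mm high, on the bench. Origin at the centre of its underside. To be left alone.
- brush_mid (a point): Middle of a brush with a wooden handle, lying on the bench. To be left alone.
There are look-alikes about, which are no part of the job. Leave any pink look-alike of the cover alone.

How it is judged:
On the way, in this order (a step that is already met when the one before it is completed fails the run):
1. the cover is turned free under the lugs (more than 45 degrees, still in place on the canister) (angle between the x axis of cover_grip and the x axis of pump, either way round above 0.8 rad and z of cover_grip in the frame of pump below 0.158 m and x of cover_grip in the frame of pump between -0.008 and 0.008 m and y of cover_grip in the frame of pump between -0.008 and 0.008 m), for 0.05 s.
2. the cover lies flat in the tray, grip bar up, let go (x of cover_grip in the frame of tray between -0.065 and 0.065 m and y of cover_grip in the frame of tray between -0.05 and 0.05 m and z of cover_grip in the frame of tray between 0.04 and 0.052 m and angle between cover_grip's own z axis and vertical below 0.12 rad and contact force between cover and the fingers below 0.1 N), for 0.2 s.
At the end, for the whole second after the job is handed in: The cover lies flat in the tray (lower edge on its floor within 6 mm, tilted less than 7 degrees, bar up) and the filter element stands upright in the basin (foot on its floor within 7 mm, tilted less than 7 degrees); both are released and at rest (x of cover_grip in the frame of tray between -0.065 and 0.065 m and y of cover_grip in the frame of tray between -0.05 and 0.05 m and z of cover_grip in the frame of tray between 0.04 and 0.052 m and angle between each of cover_grip, element_tab's own z axis and vertical below 0.12 rad and x of element_tab in the frame of basin between -0.075 and 0.075 m and y of element_tab in the frame of basin between -0.06 and 0.06 m and z of element_tab in the frame of basin between 0.083 and 0.096 m and linear speed of each of cover, element below 0.03 m/s); the robot touches nothing.
It fails at once if the cover is let fall (linear speed of cover above 0.8 m/s and contact force between cover and the fingers below 0.2 N).
It fails at once if the filter element is let fall (linear speed of element above 0.8 m/s and contact force between element and the fingers below 0.2 N).
It fails at once if the glaze jar, the bead dish or the brush is shifted more than 30 mm (distance of any of glaze_jar_mid, bead_dish, brush_mid from where it was at the start of the episode above 0.03 m).
It fails at once if the cover is forced: pressed or wrenched against the canister or its lugs with over 80 N (contact force between cover and pump above 80 N).
It also fails if it takes over 61 s, if anything falls off the work surface, if the arm or the gripper's body presses on something with over 40 N, if the wrist force passes 120 N, or if a joint passes its speed limit or range.

## Robot

A 6-joint arm with a two-finger parallel gripper is mounted at the origin on the work surface. World frame = base frame: x ahead of the robot, y to its left, z up, the work surface at z = 0. Lengths are in m, angles in rad, forces in N, time in s.
With the tool pointing down it reaches from about 0.425 to 0.95 m from the base axis. Payload 3.5 kg.
Tool frame: the origin (TCP) lies midway between the tips of the shut fingers; the grasp point (between the pads) lies ctrl.grasp_offset behind it (ctrl.grasp_offset is the distance from the TCP to the grasp point, in m); x points along the fingers, y is the direction in which the jaws open and shut, and the axes are right-handed (so a half turn about x gives the same grasp; the last joint's range is limited). The gripper opens to 85 mm and grips with 20 to 120 N. Pads are 22 mm wide; open, the fingers measure 114 mm over their backs; the gripper's body (76 mm by 85 mm) begins 54 mm behind the grasp point. The pads swing forward as they close: fully open they stand 13 mm farther back than shut.
Start: joints at [-1.29, 0.286, 1.577, -0, 1.279, -0.15], TCP at [0.282, -0.613, 0.194] pointing down, gripper open.
Joint ranges: [-2.77, 2.77], [-0.9, 2.22], [0.21, 2.48], [-1.53, 4.67], [0.24, 2.81], [-2.84, 2.84]. Speed limits (rad/s): [2.79, 2.79, 3.14, 3.14, 3.14, 3.14].

## Interface

Orientations are given as a unit quaternion [x, y, z, w].
In Python, from plant import readout, read_camera, sign_off, ctrl gives the robot as it stands.
- The arm moves only by the tool drive_tool, never from a script. Its argument "steps" is a list of rows, each a list of 5 numbers: the shift along the tool's x, y, z in cm, then the turn about the tool's x in degrees, then the opening, from 0 (shut) to 1 (fully open). A call has 1 to 10 rows; each row shifts and turns the commanded pose from where the row before left it, along the tool's axes as they then stand; what a row does not reach is not made up. A row lasts 1/10 s, in which the tool goes at most 50 mm and 8.59 degrees, less where a joint would pass 70% of its speed; a pose out of reach is approached as far as the arm can. A call is refused whole if a number of a shift passes 5 or a number of a turn 8.59, either way. A call with a gripper value outside its range is refused whole. The fingers move at their own pace and stop on an object; "force" is the grip in N (left out, the last holds). Time passes only in rows, so rows that do not move let the fingers close. It gives the time, the measured TCP pose, the force and the opening at its end, in the units of the state.
- readout.get_state(): the state, without advancing time (a new reading comes with each control period).
- read_camera(name): name is "scene" or "top"; returns a dict with "frame" (480x640x3 uint8, red, green, blue), "vertical_fov" (degrees; the focal length in pixels is half the picture's height over the tangent of half this angle, whatever the lens; pixels are square), "cx", "cy" (the principal point, pixels), "eye" and "orientation" of the camera in the world. Camera axes: x right, y up, looking along -z (the intrinsics and any distortion apply to the point x, -y, -z); pixel columns grow to the right and rows downward; lengths in m; the calibration is good to about 2 mm. A picture is of the moment at which its call begins. There is no depth.
- sign_off(): hands the job in, once; it reports no verdict.
The state is a dict: "time": time; "qpos": joint angles; "dq": joint speeds; "joint_efforts": joint torques, N m; "eef_pos": TCP position; "tcp_rot": TCP orientation; "contact_force": force on the tool from outside, world axes, zero at the start; "wrist_torque": the same for the moment, N m; "opening": opening from 0.0 (shut) to 1.0 (fully open).
Only numpy, scipy, OpenCV 4.12 (cv2) and the standard library are available. Lean on these libraries where they do the work, as an engineer would, in place of code of your own. Each camera call takes 0.05 s, during which the arm holds its last target. There are 200 camera calls.

## Working session

There is one attempt and no reset: what is moved stays moved. The work goes in short steps, Python scripts to look and compute and a tool call to move; the robot and the scene stay as the last step left them, time stands still between calls to the robot, and variables do not carry over. Pictures are saved under pics/ and viewed, about 8 in all and at most 12, crops included, and the job is handed in when it is done.

Besides the shell and the picture viewer there is one more tool, called after ">>>" in YAML: its name, and indented under it one key for each argument. drive_tool: Moves the arm, as the interface text tells. Its arguments: {"type":"object","properties":{"steps":{"type":"array","items":{"type":"array","items":{"type":"number"}}},"force":{"type":"number"}},"required":["steps"]}

```bash
mkdir -p pics; ls; python3 - <<'E'
from plant import readout, read_camera, ctrl
import cv2
print(readout.get_state()); print(ctrl.grasp_offset, [a for a in dir(ctrl) if a[0]!='_'])
for n in("scene","top"):
    c=read_camera(n); print(n,{k:v for k,v in c.items() if k!="frame"})
    cv2.imwrite(f"pics/{n}0.png",c["frame"][:,:,::-1])
E
```

```text
pics
{'time': 0.0, 'qpos': array([-1.28998219e+00,  2.87191155e-01,  1.57819164e+00, -1.20542052e-05,
        1.27856170e+00, -1.50022950e-01]), 'dq': array([-0.00035545, -0.0003471 ,  0.0012043 , -0.0004693 ,  0.00069056,
       -0.00157112]), 'joint_efforts': array([ 2.32362181e-04, -4.05980945e+01, -2.92626125e+01, -1.11345289e-04,
        5.77364874e-03, -3.69952645e-06]), 'eef_pos': array([ 0.28170336, -0.61259152,  0.19272234]), 'tcp_rot': array([-0.69070428, -0.1519791 ,  0.6908211 , -0.15032018]), 'contact_force': array([-0.28410864, -0.2772871 , -0.15463572]), 'wrist_torque': array([ 0.07119027, -0.00360564, -0.03798995]), 'opening': 1.0028191177070531}
0.0187 ['Unreachable', 'grasp_offset']
scene {'vertical_fov': 49.62563631165123, 'cx': 317.77257450487275, 'cy': 240.55336625035753, 'eye': array([1.18688301, 0.26356094, 1.15526741]), 'orientation': array([0.16264305, 0.2210476 , 0.78300856, 0.55819601])}
top {'vertical_fov': 45.60400240250657, 'cx': 316.2091538200356, 'cy': 234.52466801415497, 'eye': array([0.35034841, 0.03298215, 1.30137358]), 'orientation': array([-0.06254903,  0.0618299 ,  0.70998679, -0.69870125])}
```

View pics/scene0.png

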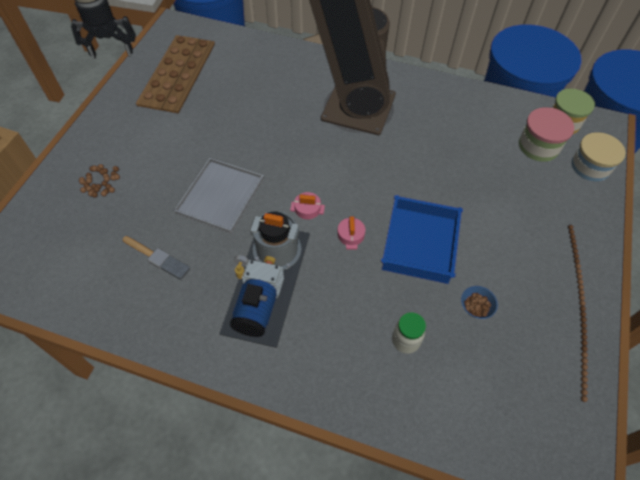

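View pics/top0.png

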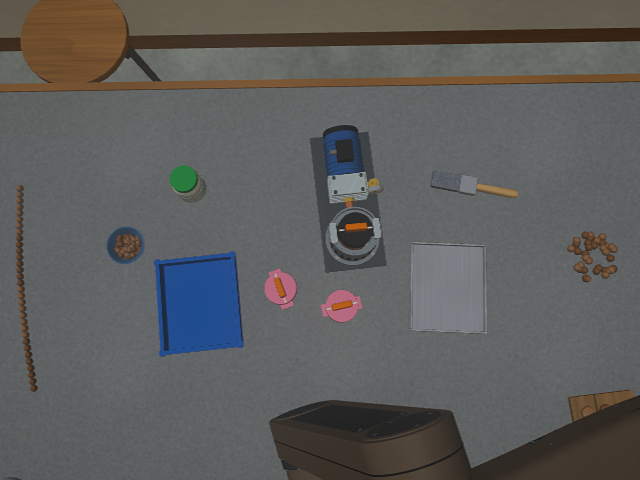

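The pictures show:
- **Pump:** canister at top (355,232), with its motor at (343,150).
- **Orange bars:** (355,228) sits on the black cover on the canister, and (280,288) and (341,305) sit on pink covers on the bench. The black cover's bar is the one meant.
- **Tray and basin:** tray at (448,287), basin at (199,303).
- **Leave alone:** brush at (475,186), jar at (185,182), bead dish at (126,245).

Next I'll measure these and confirm the cover in a crop.

```bash
cat > h.py <<'E'
import numpy as np, cv2
from scipy.spatial.transform import Rotation as R
from plant import readout, read_camera
def rays(c,px):
    px=np.atleast_2d(np.float64(px)); f=240/np.tan(np.radians(c["vertical_fov"]/2))
    d=np.c_[(px[:,0]-c["cx"])/f,-(px[:,1]-c["cy"])/f,-np.ones(len(px))]
    return R.from_quat(c["orientation"]).apply(d)
def onz(c,px,z):
    d=rays(c,px); return c["eye"]+d*((z-c["eye"][2])/d[:,2])[:,None]
def tri(c1,p1,c2,p2):
    d1,d2=rays(c1,p1)[0],rays(c2,p2)[0]
    s=np.linalg.lstsq(np.c_[d1,-d2],c2["eye"]-c1["eye"],rcond=None)[0]
    a,b=c1["eye"]+s[0]*d1,c2["eye"]+s[1]*d2
    return (a+b)/2,np.linalg.norm(a-b)
def hsv(c): return cv2.cvtColor(c["frame"],cv2.COLOR_RGB2HSV)
def blobs(m,amin=30):
    cs=cv2.findContours(m,cv2.RETR_EXTERNAL,cv2.CHAIN_APPROX_NONE)[0]
    return sorted([k for k in cs if cv2.contourArea(k)>=amin],key=cv2.contourArea,reverse=True)
def cen(k):
    m=cv2.moments(k); return np.array([m["m10"],m["m01"]])/m["m00"]
def rect_on(c,k,z):
    "min-area rectangle (mm) of a contour cast onto height z"
    p=onz(c,k.reshape(-1,2),z)[:,:2]
    (x,y),(w,h),a=cv2.minAreaRect(np.float32(p*1000))
    if w<h: w,h,a=h,w,a+90
    return np.round([x,y,w,h],1),round((a+90)%180-90,1)   # centre,long,short, long-axis yaw
E
python3 - <<'E'
from h import *
t,s=read_camera("top"),read_camera("scene")
ht,hs=hsv(t),hsv(s)
om=lambda h:cv2.inRange(h,(4,170,120),(14,255,255))
ot,os_=om(ht),om(hs)
for n,c,m in(("top",t,ot),("scene",s,os_)):
    for k in blobs(m,15): print(n,cen(k).round(1),cv2.contourArea(k),rect_on(c,k,.155),rect_on(c,k,.05))
pick=lambda m,p:min(blobs(m,15),key=lambda k:np.linalg.norm(cen(k)-p))
a,b=pick(ot,(355,228)),pick(os_,(273,219))
print("bar tri",tri(t,cen(a),s,cen(b)))
# basin, tray, plate
bm=cv2.inRange(ht,(105,150,60),(125,255,255)); 
for k in blobs(bm,400): print("blue",cen(k).round(),rect_on(t,k,.05))
g=ht[:,:,2]; sat=ht[:,:,1]
print("bench",ht[300,380],"tray",ht[290,450],"edge",ht[243,450],"plate",ht[200,322],ht[266,380])
dm=((g<75)&(sat<90)).astype(np.uint8)*255; dm[:100]=0;dm[390:]=0
for k in blobs(dm,300): print("dark",cen(k).round(),rect_on(t,k,.01))
cr=np.hstack([cv2.resize(t["frame"][110:280,280:400],None,fx=3.3,fy=3.3,interpolation=2),cv2.resize(s["frame"][190:360,210:330],None,fx=3.3,fy=3.3,interpolation=2)])
cv2.imwrite("pics/crop1.png",cr[:,:,::-1]); print(cr.shape)
E
```

```text
top [355.9 226. ] 101.5 (array([570.8, -49.1,  41. ,  12.5]), 89.1) (array([590.9, -56.6,  44.8,  13.6]), 89.1)
top [341.5 304.8] 89.0 (array([411.1, -16.1,  38.8,  11.4]), -78.5) (array([416.7, -20.5,  42.4,  12.4]), -78.5)
top [279.1 286.6] 79.0 (array([449.4, 108.7,  38.5,  10.3]), 20.2) (array([458.4, 115.6,  42. ,  11.3]), 20.2)
scene [273.1 217.4] 79.0 (array([570.1, -49.2,  43.4,  16. ]), -87.4) (array([505.3, -82. ,  47.9,  17.7]), -87.4)
scene [307.2 197.8] 55.5 (array([491. ,   6.7,  35.2,  14.7]), -78.6) (array([417.9, -20.3,  38.9,  16.2]), -78.6)
scene [351.6 224.7] 44.0 (array([531.7, 130.1,  47.2,   7. ]), 17.0) (array([462.9, 116. ,  52.2,   7.7]), 17.0)
bar tri (array([ 0.57076236, -0.04900885,  0.15539663]), np.float64(0.00010368972721063102))
blue [198. 303.] (array([426.5, 293.7, 211.3, 179.7]), 5.1)
bench [ 90   5 103] tray [108  19 133] edge [ 90   2 114] plate [103  25  71] [105   7  71]
dark [339. 197.] (array([671.5, -38.6, 345.6, 138.6]), 5.6)
dark [354. 231.] (array([589. , -55.2,  86. ,  80. ]), -46.0)
dark [344. 151.] (array([779.7, -29.5,  54.8,  54.1]), 5.7)
(561, 792, 3)
```

View pics/crop1.png

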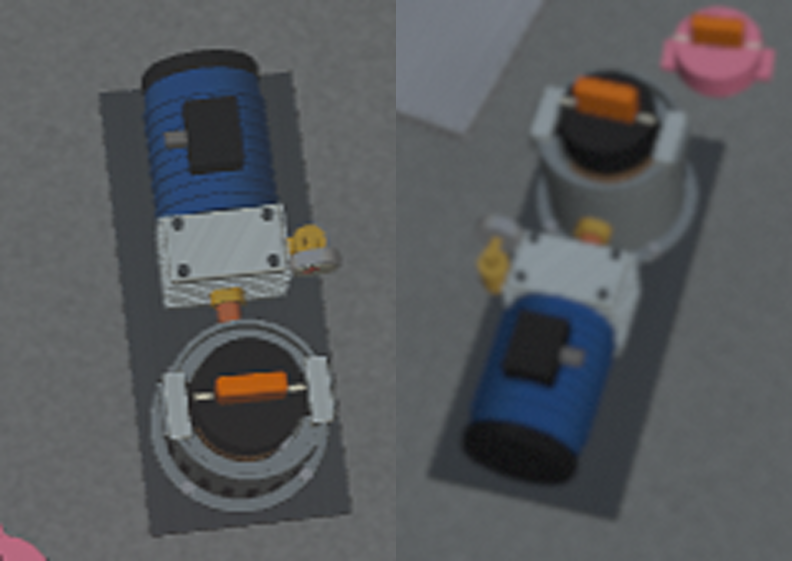

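The crop confirms it: the black cover with its orange bar is under the canister's two aluminium lugs. The bar is in line with the lugs, and the pink look-alikes are separate on the bench. Next come the tray and the first move.

```bash
cat >> h.py <<'E'
def plan(target,yaw):
    "shift in current tool axes (cm), and turn about tool x (deg), to TCP target with jaw axis at yaw deg"
    st=readout.get_state(); M=R.from_quat(st["tcp_rot"]).as_matrix(); p=st["eef_pos"]
    y=M[:,1]; cur=np.degrees(np.arctan2(y[1],y[0])); turn=-(((yaw-cur)+90)%180-90)
    print("t %.1f tcp"%st["time"],p.round(4),"jaw yaw %.1f"%cur,"toolx",M[:,0].round(3),"q",st["qpos"].round(2),
      "\nshift now cm",(M.T@(target-p)*100).round(2),"turn",round(turn,1),
      "\nshift after turn cm",((R.from_quat(st["tcp_rot"])*R.from_euler("x",turn,degrees=True)).as_matrix().T@(target-p)*100).round(2),
      "F",st["contact_force"].round(1),"T",st["wrist_torque"].round(2),"op",round(st["opening"],3))
E
python3 - <<'E'
from h import *
t=read_camera("top"); h=hsv(t)
m=cv2.inRange(h,(95,10,118),(120,60,175)); m[:,:400]=0; m[:235]=0; m[345:]=0
m=cv2.morphologyEx(m,cv2.MORPH_CLOSE,np.ones((7,7)))
for k in blobs(m,800): print("tray",cen(k).round(1),rect_on(t,k,.018),rect_on(t,k,.004))
d=((h[:,:,2]<60)).astype(np.uint8)*255; d=d[:,:]; k=[k for k in blobs(d,200) if np.linalg.norm(cen(k)-(354,231))<8]
for k in k:
    print("cover disc",rect_on(t,k,.132))
plan(np.array([.571,-.049,.25]),5.6)
E
```

```text
tray [448.2 287.4] (array([ 455.3, -261.9,  198.4,  168.2]), -3.0) (array([ 456.5, -265.2,  200.6,  170. ]), -3.0)
cover disc (array([566.5, -46.9,  77.8,  69.5]), -46.0)
t 0.2 tcp [ 0.2818 -0.613   0.1934] jaw yaw -65.3 toolx [-0.     0.001 -1.   ] q [-1.29  0.29  1.58  0.    1.28 -0.15] 
shift now cm [ -5.6  -39.17 -49.83] turn -70.9 
shift after turn cm [ -5.6   34.28 -53.31] F [0.  0.  0.5] T [0.   0.02 0.02] op 0.999
```

>>> drive_tool:
  steps:
    - [-0.7, 0, 0, -7.88, 1]
    - [-0.7, 0, 0, -7.88, 1]
    - [-0.7, 0, 0, -7.88, 1]
    - [-0.7, 0, 0, -7.88, 1]
    - [-0.7, 0, 0, -7.88, 1]
    - [-0.7, 0, 0, -7.88, 1]
    - [-0.7, 0, 0, -7.88, 1]
    - [-0.7, 0, 0, -7.88, 1]
    - [0, 0, 0, -7.88, 1]
    - [0, 0, 0, 0, 1]
  force: 80

```text
time: 1.25
eef_pos: [0.2819, -0.6134, 0.2503]
tcp_rot: [0.475, 0.524, -0.475, 0.524]
contact_force: [-0.5, 0.3, 0.2]
opening: 0.999
```

>>> drive_tool:
  steps:
    - [0, 2, -3, 0, 1]
    - [0, 2, -3, 0, 1]
    - [0, 2, -3, 0, 1]
    - [0, 2, -3, 0, 1]
    - [0, 2, -3, 0, 1]
    - [0, 2, -3, 0, 1]
    - [0, 2, -3, 0, 1]
    - [0, 2, -3, 0, 1]
    - [0, 2, -3, 0, 1]
    - [0, 2, -3, 0, 1]

```text
time: 2.25
eef_pos: [0.452, -0.2937, 0.2498]
tcp_rot: [0.476, 0.523, -0.476, 0.523]
contact_force: [0.0, -0.2, 0.3]
opening: 1.0
```

```bash
python3 -c "
from h import *
plan(np.array([.571,-.049,.20]),5.6)"
```

```text
t 2.2 tcp [ 0.452  -0.2937  0.2498] jaw yaw 5.4 toolx [-0.  0. -1.] q [-0.76 -0.05  1.85  0.    1.35 -0.86] 
shift now cm [  4.99  14.15 -23.24] turn -0.2 
shift after turn cm [  4.99  14.23 -23.19] F [ 0.  -0.2  0.3] T [0.01 0.   0.03] op 1.0
```

>>> drive_tool:
  steps:
    - [0, 1.8, -2.9, 0, 1]
    - [0, 1.8, -2.9, 0, 1]
    - [0, 1.8, -2.9, 0, 1]
    - [0, 1.8, -2.9, 0, 1]
    - [0, 1.8, -2.9, 0, 1]
    - [0, 1.8, -2.9, 0, 1]
    - [0, 1.7, -2.9, 0, 1]
    - [0, 1.6, -2.9, 0, 1]
    - [0, 0, 0, 0, 1]
    - [0, 0, 0, 0, 1]

```text
time: 3.25
eef_pos: [0.5692, -0.0501, 0.2497]
tcp_rot: [0.475, 0.524, -0.475, 0.524]
contact_force: [-0.7, -0.1, 0.0]
opening: 0.999
```

```bash
python3 -c "
from h import *
plan(np.array([.571,-.049,.137]),5.6)
s=read_camera('scene'); cv2.imwrite('pics/s2.png',cv2.resize(s['frame'][140:290,190:350],None,fx=4,fy=4,interpolation=2)[:,:,::-1])"
```

```text
t 3.2 tcp [ 0.5692 -0.0501  0.2497] jaw yaw 5.6 toolx [-0.001 -0.    -1.   ] q [-0.27  0.02  1.77 -0.    1.35 -0.36] 
shift now cm [11.27  0.2  -0.09] turn -0.0 
shift after turn cm [11.27  0.2  -0.09] F [-0.7 -0.1  0. ] T [-0.06  0.01 -0.01] op 0.999
```

View pics/s2.png

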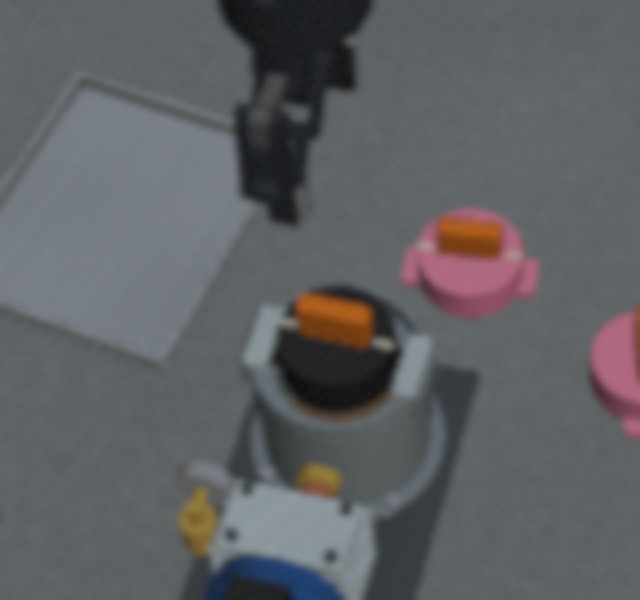

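The scene view shows the open gripper in line above the bar at crop (335,318), and the bar is clear. I'll go down around it.

>>> drive_tool:
  steps:
    - [2, 0.2, -0.1, 0, 1]
    - [2, 0, 0, 0, 1]
    - [2, 0, 0, 0, 1]
    - [2, 0, 0, 0, 1]
    - [1.5, 0, 0, 0, 1]
    - [1, 0, 0, 0, 1]
    - [0.7, 0, 0, 0, 1]
    - [0, 0, 0, 0, 1]
    - [0, 0, 0, 0, 0.5]
    - [0, 0, 0, 0, 0.3]
  force: 20

```text
time: 4.3
eef_pos: [0.572, -0.0495, 0.1393]
tcp_rot: [0.475, 0.523, -0.475, 0.524]
contact_force: [0.6, -0.9, -1.4]
opening: 0.694
```

>>> drive_tool:
  steps:
    - [0, 0, 0, 0, 0.1]
    - [0, 0, 0, 0, 0.1]
    - [0, 0, 0, 0, 0]
    - [0, 0, 0, 0, 0]
    - [0, 0, 0, 0, 0]
    - [0, 0, 0, 0, 0]

```text
time: 4.9
eef_pos: [0.5712, -0.0493, 0.1381]
tcp_rot: [0.475, 0.524, -0.475, 0.524]
contact_force: [-0.2, 0.3, -0.2]
opening: 0.004
```

```bash
python3 -c "
from h import *
plan(np.array([.571,-.049,.137]),5.6)"
```

```text
t 4.9 tcp [ 0.5712 -0.0493  0.1381] jaw yaw 5.6 toolx [-0.  0. -1.] q [-0.26  0.12  1.88  0.    1.14 -0.36] 
shift now cm [ 0.11 -0.02 -0.03] turn 0.0 
shift after turn cm [ 0.11 -0.02 -0.03] F [-0.2  0.3 -0.2] T [0.02 0.02 0.04] op 0.004
```

The fingers shut on nothing, so I need to look.

```bash
python3 -c "
from h import *
s=read_camera('scene'); t=read_camera('top')
a=cv2.resize(s['frame'][110:290,210:340],(390,540),interpolation=2); b=cv2.resize(t['frame'][170:350,290:420],(390,540),interpolation=2)
cv2.imwrite('pics/s3.png',np.hstack([a,b])[:,:,::-1])
f=240/np.tan(np.radians(s['vertical_fov']/2))
for c in(s,t):
  v=R.from_quat(c['orientation']).inv().apply(np.array([.5712,-.0493,.1381])-c['eye']); f=240/np.tan(np.radians(c['vertical_fov']/2))
  print(c['cx']+f*v[0]/-v[2], c['cy']+f*v[1]/v[2])
"
```

```text
273.41591497105327 221.70452554291916
355.5494419189106 227.33405516418696
```

View pics/s3.png

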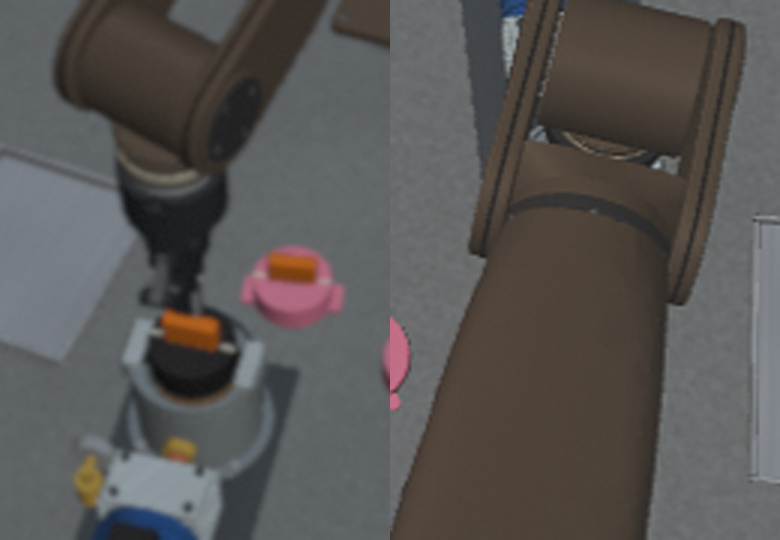

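The scene view shows the shut fingers at crop (180,300), on the robot side of the bar and not around it. So the cameras and the arm disagree. I'll raise the shut gripper and compare the fingertip's measured pixel with its predicted one.

>>> drive_tool:
  steps:
    - [-2, 0, 0, 0, 0]
    - [-2, 0, 0, 0, 0]
    - [-2, 0, 0, 0, 0]
    - [0, 0, 0, 0, 0]
    - [0, 0, 0, 0, 0]

```text
time: 5.5
eef_pos: [0.5713, -0.0494, 0.198]
tcp_rot: [0.475, 0.524, -0.475, 0.524]
contact_force: [-0.4, 0.4, 0.4]
opening: -0.0
```

```bash
cat >> h.py <<'E'
def proj(c,p):
    v=R.from_quat(c['orientation']).inv().apply(np.array(p)-c['eye']); f=240/np.tan(np.radians(c['vertical_fov']/2))
    return np.array([c['cx']+f*v[0]/-v[2], c['cy']+f*v[1]/v[2]]).round(1)
E
python3 -c "
from h import *
s=read_camera('scene'); p=readout.get_state()['eef_pos']; print(p)
f=cv2.resize(s['frame'][140:250,210:330],None,fx=5,fy=5,interpolation=2).copy()
for dz in(0,.02,.073):
  q=proj(s,p+[0,0,dz]); print(dz,q); cv2.circle(f,tuple(int(v) for v in (q-[210,140])*5+2),4,(0,255,0),-1)
k=[k for k in blobs(cv2.inRange(hsv(s),(4,170,120),(14,255,255)),15)]
for i in k: print(cen(i).round(1),cv2.contourArea(i))
cv2.imwrite('pics/s4.png',f[:,:,::-1])
"
```

```text
[ 0.57064593 -0.0491972   0.19696096]
0 [271.9 207. ]
0.02 [271.3 201.8]
0.073 [269.6 187.1]
[273.5 217.8] 88.5
[307.1 198.9] 87.5
[351.6 225. ] 46.5
```

View pics/s4.png

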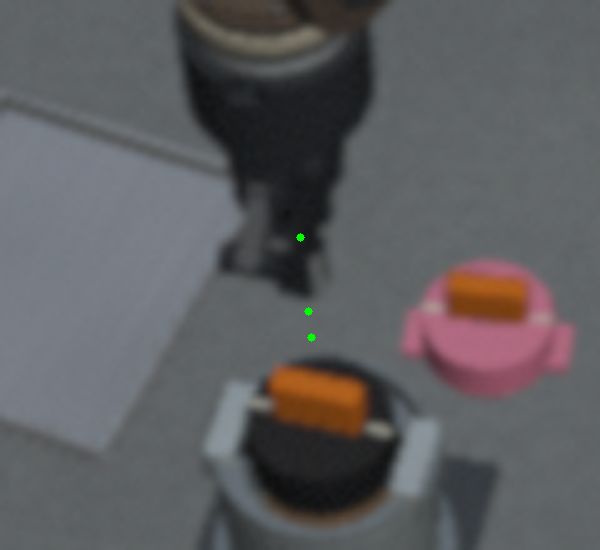

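The tip's predicted pixel is (272,207). In the picture, the gripper's lowest point is near (270,198), about 8 px higher. I'll check the starting picture the same way to see whether this is an offset in height or position.

```bash
python3 -c "
from h import *
s=read_camera('scene'); st=readout.get_state()
f0=cv2.imread('pics/scene0.png')
def draw(f,x0,y0,w,h,p,q,half,dz):
    a=cv2.resize(f[y0:y0+h,x0:x0+w],None,fx=4,fy=4,interpolation=cv2.INTER_CUBIC)
    M=R.from_quat(q).as_matrix(); p=np.array(p)
    pts=dict(tcp=p,a=p-M[:,0]*dz+M[:,1]*half,b=p-M[:,0]*dz-M[:,1]*half,body=p-M[:,0]*.073)
    for n,v in pts.items():
        u=proj(s,v); print(n,u); cv2.drawMarker(a,tuple(int(i) for i in (u-[x0,y0]+.5)*4),(0,255,0) if n!='tcp' else (0,0,255),cv2.MARKER_CROSS,10,1)
    return a
A=draw(f0,55,0,98,100,[.2817,-.6126,.1927],[-.6907,-.152,.6908,-.1503],.0425,.013)
B=draw(s['frame'][:,:,::-1],220,120,98,100,st['eef_pos'],st['tcp_rot'],0,0)
print('base',proj(s,[0,0,0]),proj(s,[.1,0,0]))
cv2.imwrite('pics/s5.png',np.hstack([A,B]))
"
```

```text
tcp [118.6  70.9]
a [101.  68.]
b [133.  66.]
body [109.6  48.3]
tcp [272. 207.]
a [272. 207.]
b [272. 207.]
body [269.6 187.3]
base [358.1 107.2] [348.7 129.5]
```

View pics/s5.png

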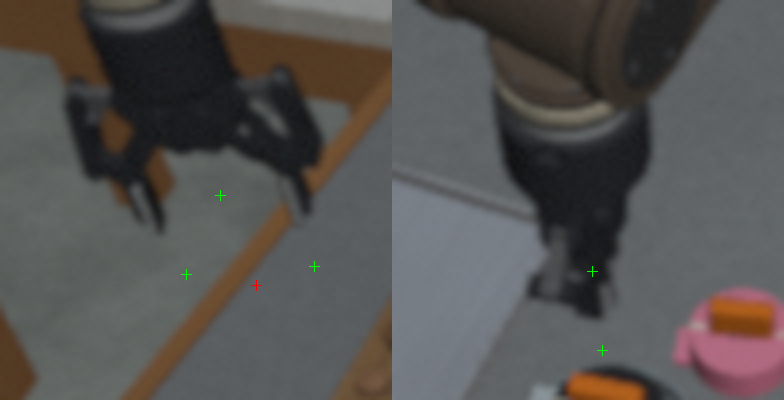

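In both pictures the whole gripper appears about 32 mm higher than the reported TCP: 11 px at the start and 8.5 px now. The base itself projects correctly. That also explains shutting on nothing, because the tips were above the bar. I'll get the exact height by touching the bar's top (0.160 m) lightly with the shut tips, staying below the 9 N preload.

>>> drive_tool:
  steps:
    - [2, 0, 0, 0, 0]
    - [2, 0, 0, 0, 0]
    - [1.5, 0, 0, 0, 0]
    - [0, 0, 0, 0, 0]
    - [0.3, 0, 0, 0, 0]
    - [0, 0, 0, 0, 0]

```text
time: 6.2
eef_pos: [0.5716, -0.0495, 0.1406]
tcp_rot: [0.475, 0.524, -0.475, 0.524]
contact_force: [-0.9, 0.5, 0.0]
opening: 0.001
```

>>> drive_tool:
  steps:
    - [0.2, 0, 0, 0, 0]
    - [0.2, 0, 0, 0, 0]
    - [0, 0, 0, 0, 0]

```text
time: 6.5
eef_pos: [0.5713, -0.0494, 0.1363]
tcp_rot: [0.475, 0.524, -0.475, 0.524]
contact_force: [0.2, 0.1, -0.8]
opening: -0.001
```

>>> drive_tool:
  steps:
    - [0.2, 0, 0, 0, 0]
    - [0.2, 0, 0, 0, 0]
    - [0, 0, 0, 0, 0]

```text
time: 6.8
eef_pos: [0.571, -0.0493, 0.1317]
tcp_rot: [0.475, 0.524, -0.475, 0.524]
contact_force: [1.7, 1.3, -0.3]
opening: -0.003
```

>>> drive_tool:
  steps:
    - [0.2, 0, 0, 0, 0]
    - [0, 0, 0, 0, 0]

```text
time: 7.0
eef_pos: [0.571, -0.0493, 0.1298]
tcp_rot: [0.475, 0.524, -0.475, 0.524]
contact_force: [-0.6, 0.3, -0.4]
opening: 0.002
```

>>> drive_tool:
  steps:
    - [0.2, 0, 0, 0, 0]
    - [0, 0, 0, 0, 0]

```text
time: 7.2
eef_pos: [0.5711, -0.0493, 0.1278]
tcp_rot: [0.475, 0.524, -0.475, 0.524]
contact_force: [-0.6, 0.9, 0.1]
opening: 0.001
```

>>> drive_tool:
  steps:
    - [0.2, 0, 0, 0, 0]
    - [0, 0, 0, 0, 0]

```text
time: 7.4
eef_pos: [0.571, -0.0493, 0.1258]
tcp_rot: [0.475, 0.524, -0.475, 0.524]
contact_force: [0.6, 0.3, 0.1]
opening: 0.001
```

>>> drive_tool:
  steps:
    - [0.2, 0, 0, 0, 0]
    - [0, 0, 0, 0, 0]

```text
time: 7.6
eef_pos: [0.571, -0.0493, 0.1238]
tcp_rot: [0.475, 0.524, -0.475, 0.524]
contact_force: [-0.7, 0.2, -0.7]
opening: 0.001
```

No touch yet at 0.124. I'll check the picture before going lower.

```bash
python3 -c "
from h import *
s=read_camera('scene'); st=readout.get_state(); x0,y0=225,160
a=cv2.resize(s['frame'][y0:y0+90,x0:x0+100,::-1],None,fx=6,fy=6,interpolation=cv2.INTER_CUBIC)
for v in([0,0,0],[0,0,.033]):
  u=proj(s,st['eef_pos']+v); print(u); cv2.drawMarker(a,tuple(int(i) for i in (u-[x0,y0]+.5)*6),(0,255,0),cv2.MARKER_CROSS,10,1)
cv2.imwrite('pics/s6.png',a)
k=blobs(cv2.inRange(hsv(s),(4,170,120),(14,255,255)),15)
for i in k: print(cen(i).round(1),cv2.contourArea(i))
"
```

```text
[273.8 225. ]
[272.9 217.1]
[307. 199.] 89.0
[351.6 225.1] 46.0
[278.6 219.4] 31.0
```

View pics/s6.png

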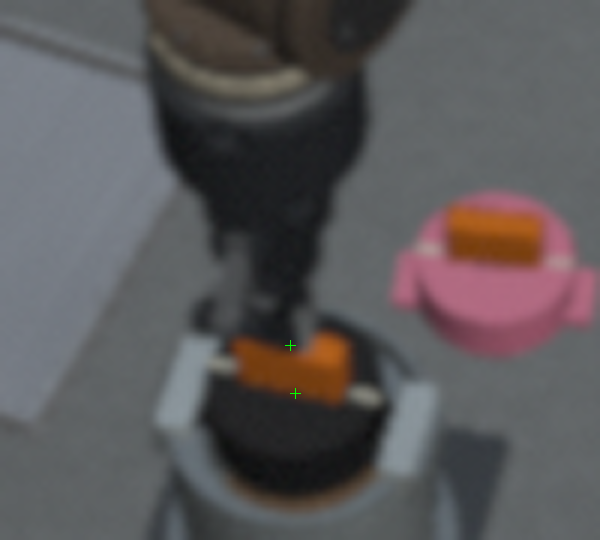

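The picture shows the tip covering the bar's top edge at crop (295,348), so it is just above the bar. I'll keep probing.

>>> drive_tool:
  steps:
    - [0.2, 0, 0, 0, 0]
    - [0, 0, 0, 0, 0]

```text
time: 7.85
eef_pos: [0.5718, -0.0495, 0.1229]
tcp_rot: [0.475, 0.523, -0.475, 0.524]
contact_force: [0.4, -0.1, 2.8]
opening: 0.006
```

>>> drive_tool:
  steps:
    - [0.2, 0, 0, 0, 0]
    - [0, 0, 0, 0, 0]

```text
time: 8.05
eef_pos: [0.572, -0.0496, 0.1216]
tcp_rot: [0.475, 0.523, -0.475, 0.524]
contact_force: [-0.6, 0.1, 6.3]
opening: -0.001
```

>>> drive_tool:
  steps:
    - [0.1, 0, 0, 0, 0]
    - [0, 0, 0, 0, 0]

```text
time: 8.25
eef_pos: [0.5721, -0.0496, 0.1209]
tcp_rot: [0.475, 0.523, -0.475, 0.525]
contact_force: [-1.5, 0.3, 7.6]
opening: 0.003
```

Contact came at reported z 0.1235 against the bar's top at 0.160. The real tips are therefore 36 mm above the reported TCP, and I'll carry that offset from here on. Now I'll raise, open, and go down around the bar with the tips at about 0.136.

>>> drive_tool:
  steps:
    - [-1, 0, 0, 0, 1]
    - [-1, 0, 0, 0, 1]
    - [0, 0, 0, 0, 1]
    - [0, 0, 0, 0, 1]
    - [0, 0, 0, 0, 1]
    - [0, 0, 0, 0, 1]
    - [0, 0, 0, 0, 1]
    - [0, 0, 0, 0, 1]

```text
time: 9.05
eef_pos: [0.5711, -0.0493, 0.1388]
tcp_rot: [0.475, 0.524, -0.475, 0.524]
contact_force: [-1.5, 0.1, -0.0]
opening: 0.998
```

>>> drive_tool:
  steps:
    - [1, 0, 0, 0, 1]
    - [1, 0, 0, 0, 1]
    - [1, 0, 0, 0, 1]
    - [0.8, 0, 0, 0, 1]
    - [0, 0, 0, 0, 1]
    - [0, 0, 0, 0, 1]

```text
time: 9.65
eef_pos: [0.5711, -0.0493, 0.1007]
tcp_rot: [0.475, 0.524, -0.475, 0.524]
contact_force: [0.2, 0.1, -0.3]
opening: 1.002
```

```bash
python3 -c "
from h import *
plan(np.array([.571,-.049,.099]),5.6)"
```

```text
t 9.7 tcp [ 0.5711 -0.0493  0.1007] jaw yaw 5.6 toolx [-0.001  0.    -1.   ] q [-0.26  0.16  1.91  0.    1.08 -0.36] 
shift now cm [ 0.17 -0.   -0.03] turn 0.0 
shift after turn cm [ 0.17 -0.   -0.03] F [ 0.2  0.1 -0.3] T [-0.01 -0.04  0.02] op 1.002
```

>>> drive_tool:
  steps:
    - [0, 0, 0, 0, 0]
    - [0, 0, 0, 0, 0]
    - [0, 0, 0, 0, 0]
    - [0, 0, 0, 0, 0]
    - [0, 0, 0, 0, 0]
    - [0, 0, 0, 0, 0]
    - [0, 0, 0, 0, 0]
    - [0, 0, 0, 0, 0]
  force: 40

```text
time: 10.45
eef_pos: [0.5715, -0.0494, 0.1015]
tcp_rot: [0.475, 0.524, -0.475, 0.524]
contact_force: [0.2, -0.3, 1.6]
opening: 0.153
```

The opening of 0.153 is 13 mm, so the bar is held. I'll press down in small steps with a firmer grip.

>>> drive_tool:
  steps:
    - [0, 0, 0, 0, 0]
    - [0, 0, 0, 0, 0]
    - [0.2, 0, 0, 0, 0]
    - [0.2, 0, 0, 0, 0]
    - [0, 0, 0, 0, 0]
  force: 90

```text
time: 10.95
eef_pos: [0.5718, -0.0495, 0.0985]
tcp_rot: [0.475, 0.524, -0.475, 0.524]
contact_force: [-2.7, 0.9, 8.2]
opening: 0.146
```

>>> drive_tool:
  steps:
    - [0.2, 0, 0, 0, 0]
    - [0.1, 0, 0, 0, 0]
    - [0, 0, 0, 0, 0]

```text
time: 11.25
eef_pos: [0.5719, -0.0495, 0.096]
tcp_rot: [0.475, 0.524, -0.475, 0.524]
contact_force: [-1.4, 1.0, 8.8]
opening: 0.142
```

>>> drive_tool:
  steps:
    - [0.2, 0, 0, 0, 0]
    - [0, 0, 0, 0, 0]
    - [0, 0, 0, 0, 0]

```text
time: 11.55
eef_pos: [0.5719, -0.0495, 0.0944]
tcp_rot: [0.475, 0.524, -0.475, 0.524]
contact_force: [-2.6, 0.1, 10.1]
opening: 0.141
```

```bash
python3 -c "
from h import *
plan(np.array([.571,-.049,.093]),5.6)
s=read_camera('scene'); x0,y0=225,160
a=cv2.resize(s['frame'][y0:y0+90,x0:x0+100,::-1],None,fx=6,fy=6,interpolation=cv2.INTER_CUBIC)
cv2.imwrite('pics/s7.png',a)
h=hsv(s)
k=blobs(cv2.inRange(h,(4,170,120),(14,255,255)),10)
for i in k: print(cen(i).round(1),cv2.contourArea(i),cv2.boundingRect(i))
"
```

```text
t 11.6 tcp [ 0.5719 -0.0495  0.0944] jaw yaw 5.6 toolx [ 0.001 -0.    -1.   ] q [-0.26  0.17  1.91 -0.    1.06 -0.36] 
shift now cm [ 0.14 -0.09 -0.06] turn 0.0 
shift after turn cm [ 0.14 -0.09 -0.06] F [-2.6  0.1 10.1] T [ 0.2   0.66 -0.08] op 0.141
[307. 199.] 90.0 (300, 195, 15, 9)
[351.6 225. ] 46.5 (350, 217, 4, 18)
[279.5 221.1] 25.5 (277, 218, 6, 9)
```

>>> drive_tool:
  steps:
    - [0.17, 0, 0, 0, 0]
    - [0, 0, 0, 0, 0]
    - [0, 0, 0, -3, 0]
    - [0, 0, 0, -3, 0]
    - [0, 0, 0, -3, 0]
    - [0, 0, 0, 0, 0]

```text
time: 12.2
eef_pos: [0.573, -0.0499, 0.0936]
tcp_rot: [0.433, 0.558, -0.432, 0.561]
contact_force: [-1.3, 0.2, 10.7]
opening: 0.141
```

```bash
python3 -c "
from h import *
plan(np.array([.571,-.049,.093]),5.6)"
```

```text
t 12.2 tcp [ 0.573  -0.0499  0.0936] jaw yaw 14.6 toolx [ 0.004 -0.001 -1.   ] q [-0.26  0.17  1.91 -0.    1.06 -0.52] 
shift now cm [ 0.06 -0.17 -0.13] turn 9.0 
shift after turn cm [ 0.06 -0.19 -0.11] F [-1.3  0.2 10.7] T [ 0.12  0.45 -0.06] op 0.141
```

>>> drive_tool:
  steps:
    - [0.05, 0, 0, -4, 0]
    - [0, 0, 0, -4, 0]
    - [0, 0, 0, -4, 0]
    - [0, 0, 0, -4, 0]
    - [0, 0, 0, 0, 0]

```text
time: 12.7
eef_pos: [0.5739, -0.05, 0.0936]
tcp_rot: [0.351, 0.612, -0.349, 0.616]
contact_force: [0.2, 0.7, 12.6]
opening: 0.143
```

```bash
python3 -c "
from h import *
plan(np.array([.571,-.049,.093]),5.6)"
```

```text
t 12.7 tcp [ 0.5739 -0.05    0.0936] jaw yaw 30.6 toolx [ 0.006 -0.001 -1.   ] q [-0.26  0.17  1.91  0.    1.06 -0.8 ] 
shift now cm [ 0.06 -0.2  -0.23] turn 25.0 
shift after turn cm [ 0.06 -0.28 -0.12] F [ 0.2  0.7 12.6] T [0.23 0.21 0.  ] op 0.143
```

>>> drive_tool:
  steps:
    - [0, 0, 0, -5, 0]
    - [0, 0, 0, -5, 0]
    - [0, 0, 0, -5, 0]
    - [0, 0, 0, -5, 0]
    - [0, 0, 0, 0, 0]

```text
time: 13.2
eef_pos: [0.574, -0.0498, 0.0937]
tcp_rot: [0.238, 0.664, -0.238, 0.668]
contact_force: [-0.2, 1.3, 12.0]
opening: 0.133
```

```bash
python3 -c "
from h import *
plan(np.array([.571,-.049,.093]),5.6)"
```

```text
t 13.2 tcp [ 0.574  -0.0498  0.0937] jaw yaw 50.7 toolx [ 0.006 -0.001 -1.   ] q [-0.26  0.17  1.91  0.    1.06 -1.15] 
shift now cm [ 0.06 -0.13 -0.29] turn 45.1 
shift after turn cm [ 0.06 -0.29 -0.11] F [-0.2  1.3 12. ] T [0.24 0.17 0.06] op 0.133
```

>>> drive_tool:
  steps:
    - [0, 0, 0, -5, 0]
    - [0, 0, 0, -5, 0]
    - [0, 0, 0, -5, 0]
    - [0, 0, 0, -5, 0]
    - [0, 0, 0, -5, 0]
    - [0, 0, 0, -5, 0]
    - [0, 0, 0, -5, 0]
    - [0, 0, 0, -5, 0]
    - [0, 0, 0, 0, 0]

```text
time: 14.1
eef_pos: [0.574, -0.0498, 0.0937]
tcp_rot: [-0.005, 0.705, 0.004, 0.709]
contact_force: [-0.3, 1.1, 12.0]
opening: 0.142
```

```bash
python3 -c "
from h import *
plan(np.array([.571,-.049,.093]),5.6)
s=read_camera('scene'); x0,y0=225,160
a=cv2.resize(s['frame'][y0:y0+90,x0:x0+100,::-1],None,fx=6,fy=6,interpolation=cv2.INTER_CUBIC)
cv2.imwrite('pics/s8.png',a)"
```

```text
t 14.1 tcp [ 0.574  -0.0498  0.0937] jaw yaw 90.7 toolx [ 0.006 -0.001 -1.   ] q [-0.26  0.17  1.91  0.    1.06 -1.85] 
shift now cm [ 0.07  0.08 -0.3 ] turn 85.1 
shift after turn cm [ 0.07 -0.3  -0.11] F [-0.3  1.1 12. ] T [0.31 0.2  0.06] op 0.142
```

View pics/s8.png

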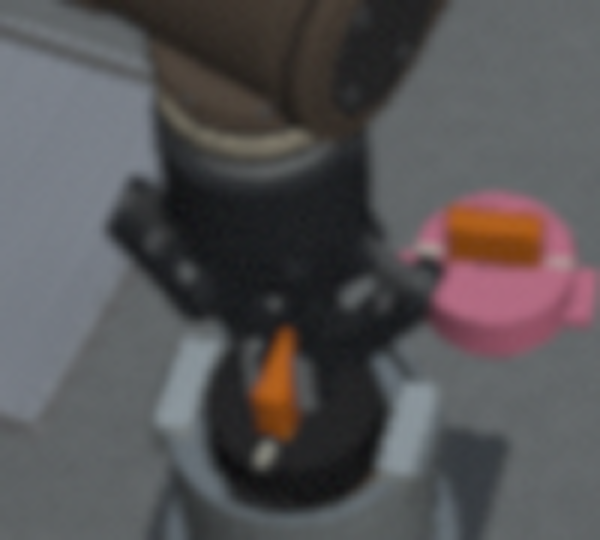

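The picture shows the bar turned a quarter turn at crop (275,385), held between the fingers, with both lugs empty of ears. The torque stayed near zero. Now I'll lift straight up.

>>> drive_tool:
  steps:
    - [-0.5, 0, 0, 0, 0]
    - [-0.5, 0, 0, 0, 0]
    - [-0.5, 0, 0, 0, 0]
    - [-0.5, 0, 0, 0, 0]
    - [-0.5, 0, 0, 0, 0]
    - [0, 0, 0, 0, 0]

```text
time: 14.75
eef_pos: [0.5702, -0.0492, 0.1142]
tcp_rot: [-0.004, 0.708, 0.004, 0.706]
contact_force: [0.3, -0.1, -1.5]
opening: 0.139
```

>>> drive_tool:
  steps:
    - [-1, 0, 0, 0, 0]
    - [-1, 0, 0, 0, 0]
    - [-1, 0, 0, 0, 0]
    - [-1, 0, 0, 0, 0]
    - [-1.5, 0, 0, 0, 0]
    - [-1.5, 0, 0, 0, 0]
    - [-1.5, 0, 0, 0, 0]
    - [0, 0, 0, 0, 0]

```text
time: 15.55
eef_pos: [0.5731, -0.0498, 0.2039]
tcp_rot: [-0.004, 0.705, 0.003, 0.709]
contact_force: [0.4, 0.1, -0.5]
opening: 0.139
```

```bash
python3 -c "
from h import *
plan(np.array([.465,-.262,.15]),87)"
```

```text
t 15.6 tcp [ 0.5731 -0.0498  0.2039] jaw yaw 90.6 toolx [ 0.006 -0.002 -1.   ] q [-0.26  0.06  1.82  0.    1.26 -1.84] 
shift now cm [  5.36 -21.09 -11.07] turn 3.6 
shift after turn cm [  5.36 -21.75  -9.72] F [ 0.4  0.1 -0.5] T [ 0.01 -0.02  0.01] op 0.139
```

>>> drive_tool:
  steps:
    - [0, -2.1, -1.1, 0, 0]
    - [0, -2.1, -1.1, 0, 0]
    - [0, -2.1, -1.1, 0, 0]
    - [0, -2.1, -1.1, 0, 0]
    - [0, -2.1, -1.1, 0, 0]
    - [0, -2.1, -1.1, 0, 0]
    - [0, -2.1, -1.1, 0, 0]
    - [0, -2.1, -1.1, 0, 0]
    - [0, -2.1, -1.1, 0, 0]
    - [0, -2.1, -1.1, 0, 0]

```text
time: 16.55
eef_pos: [0.4627, -0.2611, 0.1995]
tcp_rot: [-0.004, 0.707, 0.004, 0.707]
contact_force: [-0.2, -0.5, -0.8]
opening: 0.139
```

```bash
python3 -c "
from h import *
plan(np.array([.46,-.262,.02]),87)
t=read_camera('top'); s=read_camera('scene'); 
for c in(t,s):
  for i in blobs(cv2.inRange(hsv(c),(4,170,120),(14,255,255)),10): print(cen(i).round(1),cv2.contourArea(i))
a=cv2.resize(s['frame'][120:270,150:320,::-1],(510,450),interpolation=cv2.INTER_CUBIC)
cv2.imwrite('pics/s9.png',a)"
```

```text
t 16.6 tcp [ 0.4627 -0.2611  0.1995] jaw yaw 90.6 toolx [-0.001  0.001 -1.   ] q [-0.7  -0.04  1.92  0.    1.26 -2.29] 
shift now cm [17.95 -0.09 -0.26] turn 3.6 
shift after turn cm [17.95 -0.11 -0.25] F [-0.2 -0.5 -0.8] T [-0.07  0.01 -0.  ] op 0.139
[341.5 304.9] 90.0
[279.1 286.7] 80.0
[307.1 198.9] 86.0
[351.6 225.1] 46.0
[199.1 135.9] 28.0
```

View pics/s9.png

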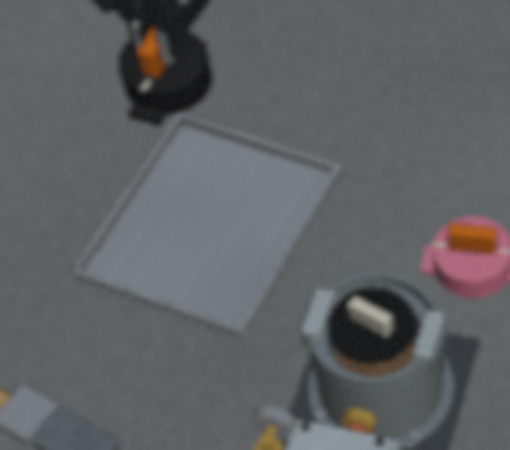

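The cover hangs level in the grip at crop (165,70), and the white tab is exposed at (370,315). I'll lower it into the tray; contact is expected at reported z of about 0.

>>> drive_tool:
  steps:
    - [2.5, 0, 0, 0, 0]
    - [2.5, 0, -0.2, 0, 0]
    - [2.5, 0, 0, 0, 0]
    - [2.5, 0, 0, 0, 0]
    - [2.5, 0, 0, 0, 0]
    - [2.5, 0, 0, 0, 0]
    - [2, 0, 0, 0, 0]
    - [1, 0, 0, 0, 0]
    - [0.5, 0, 0, 0, 0]
    - [0, 0, 0, 0, 0]

```text
time: 17.65
eef_pos: [0.4616, -0.2602, 0.0148]
tcp_rot: [-0.004, 0.707, 0.004, 0.707]
contact_force: [-0.0, 0.3, -1.4]
opening: 0.143
```

>>> drive_tool:
  steps:
    - [0.3, 0, 0, 0, 0]
    - [0.2, 0, 0, 0, 0]
    - [0.2, 0, 0, 0, 0]
    - [0, 0, 0, 0, 0]

```text
time: 18.05
eef_pos: [0.4614, -0.2606, 0.008]
tcp_rot: [-0.004, 0.707, 0.004, 0.707]
contact_force: [0.9, 0.4, -1.5]
opening: 0.14
```

>>> drive_tool:
  steps:
    - [0.3, 0, 0, 0, 0]
    - [0.2, 0, 0, 0, 0]
    - [0, 0, 0, 0, 0]

```text
time: 18.35
eef_pos: [0.4611, -0.2603, 0.0025]
tcp_rot: [-0.004, 0.707, 0.004, 0.707]
contact_force: [0.4, 0.2, -1.5]
opening: 0.143
```

>>> drive_tool:
  steps:
    - [0.2, 0, 0, 0, 0]
    - [0.1, 0, 0, 0, 0]
    - [0, 0, 0, 0, 0]

```text
time: 18.65
eef_pos: [0.4616, -0.2606, 0.0016]
tcp_rot: [-0.004, 0.707, 0.004, 0.707]
contact_force: [-5.2, 2.7, 8.2]
opening: 0.142
```

Contact at about 0.002. I'll ease off, let go slowly and back out.

>>> drive_tool:
  steps:
    - [-0.15, 0, 0, 0, 0]
    - [0, 0, 0, 0, 0]
    - [0, 0, 0, 0, 0.25]
    - [0, 0, 0, 0, 0.5]
    - [0, 0, 0, 0, 1]
    - [0, 0, 0, 0, 1]
    - [0, 0, 0, 0, 1]
    - [0, 0, 0, 0, 1]
    - [0, 0, 0, 0, 1]
  force: 20

```text
time: 19.55
eef_pos: [0.4614, -0.2605, 0.0014]
tcp_rot: [-0.004, 0.707, 0.004, 0.707]
contact_force: [-0.6, 0.8, -0.2]
opening: 1.002
```

>>> drive_tool:
  steps:
    - [-1, 0, 0, 0, 1]
    - [-2, 0, 0, 0, 1]
    - [-2.5, 0, 0, 0, 1]
    - [-2.5, 0, 0, 0, 1]
    - [-2.5, 0, 0, 0, 1]
    - [-2.5, 0, 0, 0, 1]
    - [-2.5, 0, 0, 0, 1]
    - [-2.5, 0, 0, 0, 1]
    - [0, 0, 0, 0, 1]

```text
time: 20.45
eef_pos: [0.4636, -0.2623, 0.1868]
tcp_rot: [-0.006, 0.705, 0.002, 0.71]
contact_force: [0.1, -0.6, 0.6]
opening: 1.003
```

```bash
python3 -c "
from h import *
s=read_camera('scene');t=read_camera('top')
for n,c in(('s',s),('t',t)):
  h=hsv(c)
  for i in blobs(cv2.inRange(h,(4,170,120),(14,255,255)),10): print(n,'orange',cen(i).round(1),cv2.contourArea(i),rect_on(c,i,.055))
  m=cv2.inRange(h,(0,0,140),(60,80,255)); m[:150]=0; m[260:]=0; m[:,:230]=0; m[:,400:]=0
  for i in blobs(m,8): print(n,'white',cen(i).round(1),cv2.contourArea(i),rect_on(c,i,.135),cv2.boundingRect(i))
plan(np.array([.571,-.049,.15]),90)
a=cv2.resize(s['frame'][130:280,160:320,::-1],None,fx=4,fy=4,interpolation=cv2.INTER_CUBIC)
cv2.imwrite('pics/s10.png',a)"
```

```text
s orange [307.  198.8] 84.0 (array([425. , -18.3,  38.7,  23.6]), -78.6)
s orange [216.4 185.7] 58.5 (array([ 464.7, -260.5,   49.4,   17.2]), 4.3)
s orange [351.6 225.1] 46.0 (array([466.2, 116.7,  52. ,   7.7]), 17.0)
s white [273.3 223.5] 27.0 (array([574.2, -48.5,  33.6,   7.7]), 76.1) (267, 220, 13, 8)
t orange [341.4 304.9] 89.0 (array([416.2, -19.9,  41.1,  12.5]), -77.0)
t orange [279.1 286.7] 80.0 (array([457.8, 115.2,  42.3,  11.2]), 20.2)
t white [355.5 227.1] 49.0 (array([572.3, -49.4,  34.6,   8.3]), 77.5) (347, 224, 18, 7)
t 20.6 tcp [ 0.4616 -0.2606  0.1821] jaw yaw 90.6 toolx [ 0.001 -0.001 -1.   ] q [-0.71 -0.03  1.94  0.    1.22 -2.29] 
shift now cm [ 3.2  21.05 11.16] turn 0.6 
shift after turn cm [ 3.2  21.17 10.94] F [-0.1 -0.4  0.4] T [-0.02  0.05  0.02] op 1.001
```

View pics/s10.png

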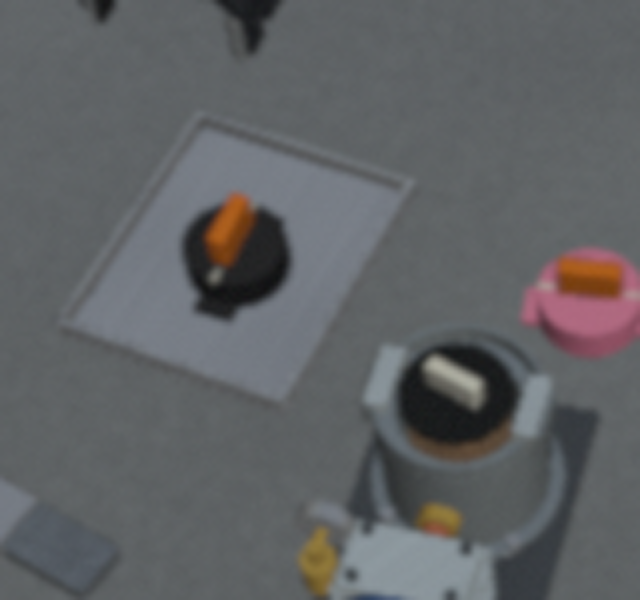

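The cover lies flat in the tray with its bar up at crop (230,230). The white tab is at (455,380), with its long axis at yaw 77°. Both views put it at about (0.573, -0.049). Next I'll go above the tab and turn.

>>> drive_tool:
  steps:
    - [0, 2.3, 1.2, 0, 1]
    - [0, 2.4, 1.25, 0, 1]
    - [0, 2.4, 1.25, 0, 1]
    - [0, 2.4, 1.25, 0, 1]
    - [0, 2.4, 1.25, 0, 1]
    - [0, 2.4, 1.25, 0, 1]
    - [0, 2.4, 1.25, 0, 1]
    - [0, 2.4, 1.25, 0, 1]
    - [0, 2.0, 1.25, 0, 1]
    - [0, 0, 0, 0, 1]

```text
time: 21.55
eef_pos: [0.5708, -0.046, 0.1792]
tcp_rot: [-0.004, 0.708, 0.005, 0.706]
contact_force: [0.2, -0.5, 0.5]
opening: 0.996
```

>>> drive_tool:
  steps:
    - [0, 0, 0, 8.2, 1]
    - [0, 0, 0, 8.2, 1]
    - [0, 0, 0, 8.2, 1]
    - [0, 0, 0, 8.2, 1]
    - [0, 0, 0, 8.2, 1]
    - [0, 0, 0, 8.2, 1]
    - [0, 0, 0, 8.2, 1]
    - [0, 0, 0, 8.2, 1]
    - [0, 0, 0, 8.2, 1]
    - [0, 0, 0, 8.2, 1]

```text
time: 22.55
eef_pos: [0.5699, -0.049, 0.1797]
tcp_rot: [0.462, 0.535, -0.463, 0.534]
contact_force: [0.1, 0.4, 0.6]
opening: 1.006
```

>>> drive_tool:
  steps:
    - [0, 0, 0, 8.2, 1]
    - [0, 0, 0, 8.2, 1]
    - [0, 0, 0, 5.2, 1]
    - [0, 0, 0, 0, 1]
    - [0, 0, 0, 0, 1]

```text
time: 23.05
eef_pos: [0.5704, -0.0488, 0.1804]
tcp_rot: [-0.553, -0.441, 0.554, -0.44]
contact_force: [0.7, -0.2, 0.2]
opening: 0.998
```

```bash
python3 -c "
from h import *
s=read_camera('scene')
t={k:v for k,v in read_camera('top').items()}
h=hsv(s); m=cv2.inRange(h,(0,0,140),(60,80,255)); m[:200]=0; m[260:]=0; m[:,:250]=0; m[:,300:]=0
k=blobs(m,8)[0]; print(cen(k),rect_on(s,k,.135), tri(t,(355.5,227.1),s,cen(k)))
plan(np.array([.5725,-.049,.086]),-13)"
```

```text
[272.96174863 223.36612022] (array([573.8, -49.3,  35.2,   8.4]), 78.7) (array([ 0.57277162, -0.04986736,  0.13293541]), np.float64(0.0006068513366116481))
t 23.1 tcp [ 0.5708 -0.0486  0.1808] jaw yaw -12.9 toolx [-0.001  0.    -1.   ] q [-0.26  0.07  1.84 -0.    1.22 -0.04] 
shift now cm [ 9.48  0.19 -0.  ] turn 0.1 
shift after turn cm [ 9.48  0.19 -0.  ] F [ 0.  -0.8  0.5] T [ 0.01  0.03 -0.01] op 0.999
```

>>> drive_tool:
  steps:
    - [2, 0.2, 0, 0, 1]
    - [2, 0, 0, 0, 1]
    - [2, 0, 0, 0, 1]
    - [2, 0, 0, 0, 1]
    - [1, 0, 0, 0, 1]
    - [0.5, 0, 0, 0, 1]
    - [0, 0, 0, 0, 1]

```text
time: 23.85
eef_pos: [0.573, -0.0488, 0.0861]
tcp_rot: [-0.553, -0.441, 0.553, -0.44]
contact_force: [0.8, -0.1, -0.8]
opening: 1.0
```

>>> drive_tool:
  steps:
    - [0, 0, 0, 0, 0]
    - [0, 0, 0, 0, 0]
    - [0, 0, 0, 0, 0]
    - [0, 0, 0, 0, 0]
    - [0, 0, 0, 0, 0]
    - [0, 0, 0, 0, 0]
    - [0, 0, 0, 0, 0]
    - [0, 0, 0, 0, 0]
    - [0, 0, 0, 0, 0]
  force: 50

```text
time: 24.75
eef_pos: [0.5734, -0.0489, 0.0865]
tcp_rot: [0.553, 0.44, -0.553, 0.44]
contact_force: [1.0, 0.1, -0.1]
opening: 0.093
```

The opening of 0.093 is about 8 mm, which fits the 10 mm tab (the 14 mm bar read 12–13 mm). I'll pull straight up.

>>> drive_tool:
  steps:
    - [-0.5, 0, 0, 0, 0]
    - [-1, 0, 0, 0, 0]
    - [-1, 0, 0, 0, 0]
    - [-1, 0, 0, 0, 0]
    - [-1, 0, 0, 0, 0]
    - [-1, 0, 0, 0, 0]
    - [-1.5, 0, 0, 0, 0]
    - [-1.5, 0, 0, 0, 0]
    - [-1.5, 0, 0, 0, 0]
    - [-1.5, 0, 0, 0, 0]

```text
time: 25.75
eef_pos: [0.5733, -0.0489, 0.2031]
tcp_rot: [0.554, 0.44, -0.553, 0.44]
contact_force: [-0.6, 0.8, -0.5]
opening: 0.101
```

>>> drive_tool:
  steps:
    - [-0.5, 0, 0, 0, 0]
    - [0, 0, 0, 0, 0]
    - [0, 0, 0, 0, 0]

```text
time: 26.05
eef_pos: [0.5728, -0.0487, 0.2058]
tcp_rot: [-0.553, -0.441, 0.554, -0.44]
contact_force: [-0.6, -0.7, -1.3]
opening: 0.098
```

```bash
python3 -c "
from h import *
plan(np.array([.43,.294,.2]),5)"
```

```text
t 26.1 tcp [ 0.5728 -0.0487  0.2058] jaw yaw -13.0 toolx [-0.001  0.    -1.   ] q [-0.26  0.06  1.81  0.    1.27 -0.03] 
shift now cm [  0.61 -21.62 -30.18] turn -18.0 
shift after turn cm [  0.61 -11.23 -35.39] F [-0.6 -0.7 -1.3] T [-0.01  0.   -0.04] op 0.098
```

>>> drive_tool:
  steps:
    - [0, -1.5, -2.1, 0, 0]
    - [0, -1.5, -2.1, 0, 0]
    - [0, -1.5, -2.1, 0, 0]
    - [0, -1.5, -2.1, 0, 0]
    - [0, -1.5, -2.1, 0, 0]
    - [0, -1.5, -2.1, 0, 0]
    - [0, -1.5, -2.1, 0, 0]
    - [0, -1.5, -2.1, 0, 0]
    - [0, -1.5, -2.1, 0, 0]
    - [0, -1.5, -2.1, 0, 0]

```text
time: 27.05
eef_pos: [0.473, 0.1903, 0.2051]
tcp_rot: [-0.553, -0.441, 0.554, -0.44]
contact_force: [-0.6, 0.2, -2.2]
opening: 0.099
```

>>> drive_tool:
  steps:
    - [0, -1.5, -2.1, 0, 0]
    - [0, -1.5, -2.1, 0, 0]
    - [0, -1.5, -2.1, 0, 0]
    - [0, -1.5, -2.1, 0, 0]
    - [0, 0, 0, 0, 0]
    - [0, 0, 0, 0, 0]

```text
time: 27.65
eef_pos: [0.434, 0.2848, 0.2054]
tcp_rot: [-0.552, -0.441, 0.554, -0.441]
contact_force: [0.2, -0.0, -0.9]
opening: 0.098
```

```bash
python3 -c "
from h import *
plan(np.array([.43,.294,.06]),-13)
s=read_camera('scene'); cv2.imwrite('pics/s11.png',s['frame'][:,:,::-1])
h=hsv(s); m=cv2.inRange(h,(0,0,140),(60,80,255)); m[260:]=0; m[:,:360]=0; m[:,480:]=0; m[:90]=0
for k in blobs(m,4): print(cen(k),cv2.contourArea(k))
p=readout.get_state()['eef_pos']; print('tab',proj(s,p+[0,0,.039]),'foot',proj(s,p+[0,0,-.045]))
br=cv2.inRange(h,(5,60,50),(20,200,200)); br[:,:340]=0; br[:,480:]=0; br[260:]=0; br[:90]=0
for k in blobs(br,30): print('brown',cen(k).round(),cv2.boundingRect(k))"
```

```text
t 27.6 tcp [0.434  0.2848 0.2054] jaw yaw -12.9 toolx [-0.002 -0.001 -1.   ] q [ 0.39 -0.07  1.94 -0.    1.27  0.61] 
shift now cm [14.54 -0.58 -0.83] turn 0.1 
shift after turn cm [14.54 -0.58 -0.83] F [ 0.2 -0.  -0.9] T [-0.02  0.   -0.02] op 0.098
tab [433.7 187.5] foot [426.6 209.5]
brown [460. 104.] (435, 90, 45, 32)
brown [371. 115.] (340, 90, 54, 44)
brown [427. 209.] (414, 195, 29, 24)
brown [459. 128.] (442, 124, 31, 11)
brown [352. 225.] (349, 216, 6, 19)
```

The brown cartridge is at (427,209), as predicted for a held element over the basin. I'll lower it; contact is expected at about 0.05.

>>> drive_tool:
  steps:
    - [2, -0.3, -0.4, 0, 0]
    - [2, -0.3, -0.4, 0, 0]
    - [2, 0, 0, 0, 0]
    - [2, 0, 0, 0, 0]
    - [2, 0, 0, 0, 0]
    - [2, 0, 0, 0, 0]
    - [1.5, 0, 0, 0, 0]
    - [0.7, 0, 0, 0, 0]
    - [0, 0, 0, 0, 0]

```text
time: 28.6
eef_pos: [0.4302, 0.2933, 0.0633]
tcp_rot: [-0.553, -0.44, 0.554, -0.44]
contact_force: [0.7, -0.0, -1.0]
opening: 0.1
```

>>> drive_tool:
  steps:
    - [0.3, 0, 0, 0, 0]
    - [0.2, 0, 0, 0, 0]
    - [0, 0, 0, 0, 0]

```text
time: 28.9
eef_pos: [0.4309, 0.2942, 0.0599]
tcp_rot: [0.554, 0.44, -0.553, 0.44]
contact_force: [0.4, 0.7, -1.1]
opening: 0.098
```

>>> drive_tool:
  steps:
    - [0.2, 0, 0, 0, 0]
    - [0.1, 0, 0, 0, 0]
    - [0, 0, 0, 0, 0]

```text
time: 29.2
eef_pos: [0.4305, 0.294, 0.0563]
tcp_rot: [-0.553, -0.44, 0.553, -0.44]
contact_force: [-0.2, -0.3, -1.7]
opening: 0.099
```

>>> drive_tool:
  steps:
    - [0.2, 0, 0, 0, 0]
    - [0.1, 0, 0, 0, 0]
    - [0, 0, 0, 0, 0]

```text
time: 29.5
eef_pos: [0.4304, 0.294, 0.0532]
tcp_rot: [-0.553, -0.44, 0.554, -0.44]
contact_force: [-0.1, 0.5, -1.4]
opening: 0.093
```

>>> drive_tool:
  steps:
    - [0.2, 0, 0, 0, 0]
    - [0, 0, 0, 0, 0]

```text
time: 29.7
eef_pos: [0.4305, 0.2939, 0.0511]
tcp_rot: [-0.553, -0.44, 0.554, -0.44]
contact_force: [-0.3, -0.1, -0.4]
opening: 0.101
```

>>> drive_tool:
  steps:
    - [0.15, 0, 0, 0, 0]
    - [0, 0, 0, 0, 0]
    - [0, 0, 0, 0, 0]

```text
time: 30.0
eef_pos: [0.4308, 0.2941, 0.0501]
tcp_rot: [0.554, 0.44, -0.553, 0.44]
contact_force: [0.4, -0.5, -0.8]
opening: 0.094
```

>>> drive_tool:
  steps:
    - [0.15, 0, 0, 0, 0]
    - [0, 0, 0, 0, 0]
    - [0, 0, 0, 0, 0]

```text
time: 30.3
eef_pos: [0.4312, 0.2941, 0.05]
tcp_rot: [0.553, 0.44, -0.553, 0.44]
contact_force: [-2.7, -2.3, 6.4]
opening: 0.098
```

>>> drive_tool:
  steps:
    - [0.15, 0, 0, 0, 0]
    - [0, 0, 0, 0, 0]
    - [0, 0, 0, 0, 0]

```text
time: 30.6
eef_pos: [0.4314, 0.2943, 0.05]
tcp_rot: [0.553, 0.44, -0.553, 0.44]
contact_force: [-4.5, -3.0, 13.5]
opening: 0.097
```

The foot stands on the floor. I'll ease off, release slowly and lift clear.

>>> drive_tool:
  steps:
    - [-0.25, 0, 0, 0, 0]
    - [0, 0, 0, 0, 0]
    - [0, 0, 0, 0, 0.2]
    - [0, 0, 0, 0, 0.4]
    - [0, 0, 0, 0, 0.7]
    - [0, 0, 0, 0, 1]
    - [0, 0, 0, 0, 1]
    - [0, 0, 0, 0, 1]
    - [0, 0, 0, 0, 1]
    - [0, 0, 0, 0, 1]
  force: 20

```text
time: 31.6
eef_pos: [0.4306, 0.294, 0.0494]
tcp_rot: [0.553, 0.44, -0.553, 0.44]
contact_force: [0.1, 0.5, 0.9]
opening: 1.002
```

>>> drive_tool:
  steps:
    - [-1, 0, 0, 0, 1]
    - [-2, 0, 0, 0, 1]
    - [-2, 0, 0, 0, 1]
    - [-2.5, 0, 0, 0, 1]
    - [-2.5, 0, 0, 0, 1]
    - [-2.5, 0, 0, 0, 1]
    - [-2.5, 0, 0, 0, 1]
    - [0, 0, 0, 0, 1]
    - [0, 0, 0, 0, 1]
    - [0, 0, 0, 0, 1]

```text
time: 32.6
eef_pos: [0.4297, 0.2937, 0.198]
tcp_rot: [-0.553, -0.44, 0.554, -0.44]
contact_force: [0.4, 0.1, -0.9]
opening: 0.996
```

```bash
python3 -c "
from h import *
s=read_camera('scene');t=read_camera('top')
for n,c in(('s',s),('t',t)):
  h=hsv(c)
  for i in blobs(cv2.inRange(h,(4,170,120),(14,255,255)),10): print(n,'orange',cen(i).round(1),rect_on(c,i,.055))
  m=cv2.inRange(h,(0,0,140),(60,80,255)); m[:150]=0; m[340:]=0
  for i in blobs(m,8): print(n,'white',cen(i).round(1),cv2.contourArea(i),rect_on(c,i,.097))
st=readout.get_state(); print(st['time'],st['eef_pos'],st['contact_force'],proj(s,[.4305,.294,.099]))
a=cv2.resize(s['frame'][140:300,160:480,::-1],(800,400),interpolation=cv2.INTER_CUBIC)
cv2.imwrite('pics/s12.png',a)"
```

```text
s orange [307.1 198.9] (array([425. , -18.3,  38.7,  23.6]), -78.6)
s orange [216.3 185.9] (array([ 464.7, -260.5,   49.4,   17.2]), 4.3)
s orange [351.6 225. ] (array([466.2, 116.7,  52. ,   7.7]), 17.0)
s white [426.  224.3] 23.0 (array([430.2, 293.6,  32.7,   6.7]), 76.4)
s white [617.6 160.8] 14.5 (array([ 53.9, 734.5,  78.5,  16.7]), -32.2)
t orange [451. 283.] (array([ 460.9, -259.2,   41.6,   17.3]), 0.7)
t orange [341.4 304.9] (array([416.2, -19.9,  41.1,  12.5]), -77.0)
t orange [279.1 286.7] (array([457.8, 115.2,  42.3,  11.2]), 20.2)
t white [194.  299.8] 44.5 (array([429.5, 291.9,  30.8,   8.6]), 77.9)
32.7 [0.42968464 0.29360894 0.1976687 ] [-0.12199631 -0.20183484  0.30355544] [426.1 223.9]
```

View pics/s12.png

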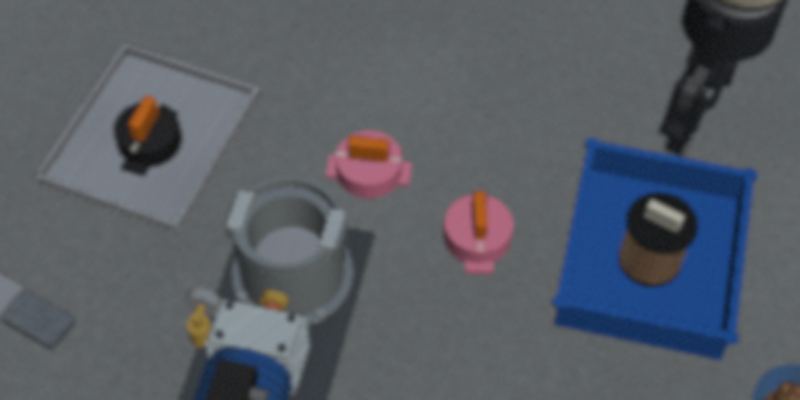

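The picture shows the element standing upright in the basin at crop (658,240), the cover flat in the tray at (148,130), an empty canister, and the gripper clear of everything. I'm handing in.

```bash
python3 -c "
from plant import sign_off
print(sign_off())"
```

```text
the job is handed in; nothing more can be done
None
```

The job is handed in at about 33 s of the 61 s. The cover lies flat in the tray and the filter element stands upright in the basin. I pressed the cover down about 5–6 mm (10–13 N) and turned it 85° anticlockwise with almost no torque. Both parts were lowered until they touched the floor, then released.

**Last checks**
- **Cover:** the bar is at about (0.463, -0.260), some 8 mm from the tray's centre. It is flat with the bar up.
- **Element:** the tab is at about (0.430, 0.293), some 4 mm from the basin's centre. Its measured pixel (426.0, 224.3) matches where an upright element should show it (426.1, 223.9).
- **Other things:** the gripper is clear, with no force above noise. The pink look-alikes are where they were. I did not measure the jar, the dish or the brush at the end, but no move went near them.

**What disagreed**
- **Gripper height:** the real fingertips sit about 36 mm higher than the reported TCP. My first grip therefore closed on nothing above the bar. I found the offset by touching the bar's top with under 8 N, and used it from then on.
- **Tray contact:** the cover touched the tray floor about 2.5 mm sooner than that offset predicted. It may have slipped slightly in the grip, or the offset may be off by that much.

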